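Wedge the cone dish tight in its dock

TASK

The cone dish is loose in its wooden dock: set the broader of the two wooden wedges by hand, thin end first, loosely into the tapered slot of the dock and let go of it, then drive it in with the short mallet, in two or more separate taps on its head, until it stops moving forward because its head sits against the dock. Do not press the wedge home with the hand. Finally stand the mallet upright on the counter and let go; leave the slim wedge and the two sauce bottles beside the slot where they are.

Things in the scene. Friction and masses are not known exactly. Their poses are not given: they have to be found in the camera images.
- dock: Wooden frame fixed to the counter, 36 mm high. Origin at z = 0, mid slot mouth, in its front plane; x along the slot (drive direction), y left. Right rail x 0 to 150 mm, y -45 mm to the slot; cheek left of the slot to y = 40; yellow dish x 27 to 121, y 46 to 117, 47 mm high, its two cones to 112 mm; left rail y 141 to 163; back rail x 126 to 150 mm.
- cheek (a joint): Sliding cheek, 34 mm high, the slot's left side: travel in m towards the dish (dock +y), 0 to 0.0055, starts at 0 to 0.0015. Held by about 4 N friction, no spring; the wedge pushes it aside. About 0.0045 with the broad wedge home.
- slot_mouth (a point): Middle of the slot's mouth, 15 mm above the dock origin. The slot is open above, its floor is the counter, its two faces are 90 mm long and lean 5 degrees inwards going in. In dock y: right face -13 mm at the mouth to -5 mm inside; left face (cheek) +8.5 mm to +0.6 mm, plus the cheek's travel.
- broad_wedge: Broader wooden wedge, lying flat, 104 mm long, 50 to 110 g. Origin: underside, mid-length; x to the thin end. Head x -52 to -28 mm, 44 wide, 30 high; shank 28 high, 26 wide at x = -28 to 12 at +52. In the slot it meets both sides with its origin at dock x = 2 to 11 mm (head 26 to 17 mm off the dock), then needs 5 to 14 N to move, stays as left, and stops, head on the dock, at x = 28 mm.
- slim_wedge: The slimmer plain wooden wedge (not for use), same length 104 mm and same frame: head 24 x 30 x 30 mm, shank 16 mm wide at the root, 8 mm at the tip. To be left alone.
- mallet: Short dark wooden mallet standing upright on its round head, 88 mm tall, about 150 to 310 g. Origin: centre of its underside, z up along its axis. Cylindrical head 48 mm in diameter from 0 to 34 mm height (strike with its side); round handle above it, 24 to 25 mm in diameter, from 38 mm height to the top.
- berry_bottle: Dark red sauce squeeze bottle, upright, 52 mm in diameter, 178 mm tall, loose, standing to the left of the way into the slot. Origin: centre of its underside. To be left alone.
- milk_bottle: Cream-white sauce squeeze bottle, upright, 52 mm in diameter, 178 mm tall, loose, standing to the right of the way into the slot. Origin: centre of its underside. To be left alone.

How it is judged:
By the outcome, as a careful person would: the job done as asked, in the order asked, and still so for the second after the job is handed in, with the robot touching nothing.
It also fails if it takes over 72 s, if anything falls off the work surface, if the arm or the gripper's body presses on something with over 40 N, if the wrist force passes 120 N, or if a joint passes its speed limit or range.

ROBOT

A 7-joint arm with a two-finger parallel gripper is mounted at the origin on a cart in front of the work surface, level with it; the furniture and walls round the work are solid. World frame = base frame: x ahead of the robot, y to its left, z up, the work surface at z = 0. Lengths are in m, angles in rad, forces in N, time in s.
With the tool pointing down it reaches from about 0.4 to 0.85 m from the base axis. Payload 10.4 kg.
Tool frame: the origin (TCP) lies at the centre of the arm's flange, where the gripper is bolted on; the fingertips stand 182 mm ahead of it and the grasp point (between the pads) lies 164 mm ahead of it; z points along the fingers, y is the line along which they close (so a half turn about z gives the same grasp; the last joint's range is limited). The gripper opens to 87 mm and grips with 3 to 60 N. Pads are 19 mm wide; open, the fingers measure 117 mm over their backs; the gripper's body (75 mm by 190 mm) begins 51 mm behind the grasp point.
Start: joints at [-1.312, 0.332, -0.065, 1.46, 0.022, 1.35, -0.088], TCP at [0.174, 0.6, 0.405] pointing down, gripper open.
Joint ranges: [-2.6, 2.6], [-0.5, 2.12], [-1.47, 1.34], [0.16, 2.42], [-1.27, 4.41], [0.06, 2.06], [-2.6, 2.6]. Speed limits (rad/s): [2.22, 2.22, 2.79, 2.79, 3.14, 3.14, 3.14].

INTERFACE

Orientations are given as a unit quaternion [x, y, z, w].
In Python, from bench import r, eyes, job gives the robot as it stands. The module is installed in compiled form; this text tells all that it offers.
- The arm moves only by the shell command python3 -m inch 'ROWS' [OPENING] [FORCE]. ROWS is JSON, a list of rows, each a list of 6 numbers: the shift along the tool's x, y, z normalised to -1 to 1, where 1 is 4 cm, then the turn, a rotation vector about the tool's x, y, z normalised to -1 to 1, where 1 is 0.12 rad. In form: [[x, y, z, wx, wy, wz], ...]. A call has exactly 5 rows; each row shifts and turns the commanded pose from where the row before left it, along the tool's axes as they then stand; what a row does not reach is not made up. A row lasts 1/12 s, in which the tool goes at most 41.7 mm and 7.16 degrees, less where a joint would pass 70% of its speed; a pose out of reach is approached as far as the arm can. A call with a number of a shift or a turn outside -1 to 1 is refused whole. A call with a gripper value outside its range is refused whole. OPENING is the gripper command: -1 is shut, 1 is fully open, values between are in proportion, set as the call begins (- or left out, the last holds). The fingers move at their own pace and stop on an object; FORCE is the grip in N (left out, the last holds). Time passes only in rows, so rows that do not move let the fingers close, or fill a call up. It gives the time, the measured TCP pose, the force, the opening and the grip force at its end, in the units of the state.
- r.read_state(): the state, without advancing time (a new reading comes with each control period).
- eyes.camera(name): name is "scene" or "side" or "wrist"; returns a dict with "pixels" (480x640x3 uint8, red, green, blue), "fx", "fy", "cx", "cy" (pixels), "extrinsics" (4x4, takes a point from camera to world coordinates). Camera axes: x right, y down, z forward; pixel columns grow to the right and rows downward; lengths in m; the calibration is good to about 2 mm. A picture is of the moment at which its call begins. There is no depth.
- job.close_job(): hands the job in; it is judged then, once.
The state is a dict: "time": time; "joint_positions": joint angles; "joint_vel": joint speeds; "joint_torque": joint torques, N m; "ee_pos": TCP position; "eef_rot": TCP orientation; "ft_force": force on the tool from outside, world axes, zero at the start; "torque": the same for the moment, N m; "width": finger opening in m; "grip_force": force on a finger pad.
Only numpy, scipy, OpenCV 4.12 (cv2) and the standard library are available. Lean on these libraries where they do the work, as an engineer would, in place of code of your own. Each camera call takes 0.05 s, during which the arm holds its last target. There are 200 camera calls.

## Working session

There is one attempt and no reset: what is moved stays moved. The work goes in short steps, Python scripts to look and compute and a shell command to move; the robot and the scene stay as the last step left them, time stands still between calls to the robot, and variables do not carry over. Pictures are saved under pics/ and viewed, at most 13 in all, crops included, and the job is handed in when it is done.

```bash
mkdir -p pics; cat > h.py <<'E'
import numpy as np, cv2
from bench import r, eyes, job
from scipy.spatial.transform import Rotation as R
def snap(n,f=None):
    c=eyes.camera(n)
    if f: cv2.imwrite('pics/'+f,cv2.cvtColor(c['pixels'],cv2.COLOR_RGB2BGR))
    return c
def ray(c,u,v,z):
    E=np.array(c['extrinsics']);d=E[:3,:3]@[(u-c['cx'])/c['fx'],(v-c['cy'])/c['fy'],1]
    o=E[:3,3];return o+d*(z-o[2])/d[2]
def proj(c,p):
    E=np.array(c['extrinsics']);q=E[:3,:3].T@(np.array(p)-E[:3,3]);return np.array([c['fx']*q[0]/q[2]+c['cx'],c['fy']*q[1]/q[2]+c['cy']])
E
python3 - <<'E'
from h import *
import pickle
for n in ['scene','side']:
    c=snap(n,n+'1.png'); pickle.dump(c,open(n+'.pkl','wb')); print(n,c['fx'],np.round(c['extrinsics'],3).tolist())
s=r.read_state(); print(s['time'],s['ee_pos'],s['eef_rot'],R.from_quat(s['eef_rot']).as_matrix().round(3).tolist(),s['width'])
E
```

```text
scene 443.88132696617106 [[0.848, -0.401, 0.347, 0.153], [-0.53, -0.656, 0.538, -0.575], [0.012, -0.64, -0.769, 0.865], [0.0, 0.0, 0.0, 1.0]]
side 522.0687038576438 [[0.991, -0.048, 0.128, 0.348], [-0.134, -0.518, 0.844, -1.051], [0.026, -0.854, -0.52, 0.714], [0.0, 0.0, 0.0, 1.0]]
0.1 [0.17375102 0.60023247 0.40402476] [ 1.40406137e-01  9.90093778e-01 -6.49859026e-04 -6.94163707e-05] [[-0.961, 0.278, -0.0], [0.278, 0.961, -0.001], [-0.0, -0.001, -1.0]] 0.08702851465342705
```

View pics/scene1.png

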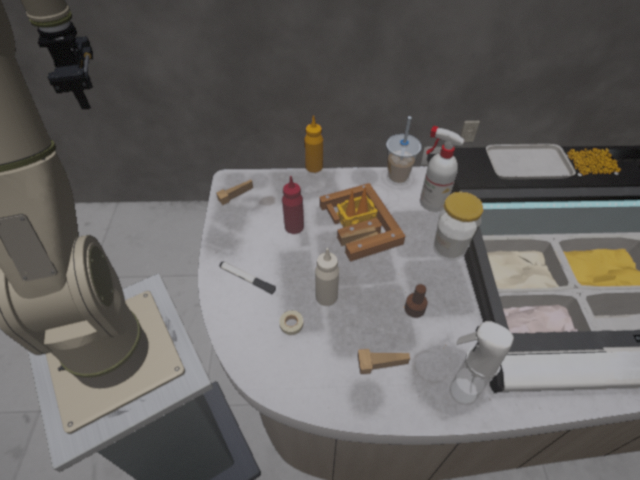

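View pics/side1.png

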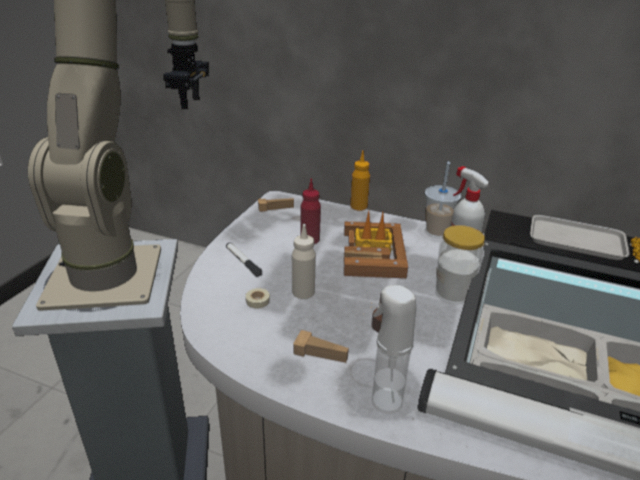

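The scene view shows the broad wedge at about (383,360), the slim one at (235,190), the mallet at (417,300) and the dock around (362,222). The bottles stand at (293,230) for berry and (327,300) for milk. Next I'll enlarge the dock and the wedge with the mallet.

```bash
python3 - <<'E'
from h import *
import pickle
c=pickle.load(open('scene.pkl','rb'));im=cv2.cvtColor(c['pixels'],cv2.COLOR_RGB2BGR)
a=cv2.resize(im[175:265,310:410],None,fx=6,fy=6,interpolation=cv2.INTER_CUBIC)[:, :]
b=cv2.resize(im[280:380,350:450],None,fx=2,fy=2)
cv2.imwrite('pics/dock.png',a)
hsv=cv2.cvtColor(im,cv2.COLOR_BGR2HSV)
m=cv2.inRange(hsv,(8,80,60),(25,255,255)); m[:335]=0;m[385:]=0;m[:,:345]=0;m[:,425:]=0
cs,_=cv2.findContours(m,0,2);k=max(cs,key=cv2.contourArea)
print('wedge contour',cv2.contourArea(k),cv2.approxPolyDP(k,2,True)[:,0].tolist())
for u,v in cv2.approxPolyDP(k,2,True)[:,0]: print(u,v,ray(c,u,v,.03).round(3),ray(c,u,v,0).round(3))
m=cv2.inRange(hsv,(0,40,0),(20,255,130)); m[:280]=0;m[320:]=0;m[:,:400]=0;m[:,435:]=0
cs,_=cv2.findContours(m,0,2);k=max(cs,key=cv2.contourArea);x=cv2.boundingRect(k);print('mallet',x)
print('handle top',ray(c,420,289,.088),'base',ray(c,x[0]+x[2]/2-1,x[1]+x[3]-1,0))
print('berry',ray(c,293,226,0.01),'milk',ray(c,327,297,0.01))
for u,v in [(327,303),(293,232)]: print(ray(c,u,v,0))
E
```

```text
wedge contour 468.5 [[359, 351], [362, 369], [369, 369], [374, 363], [408, 358], [407, 354], [371, 354], [367, 350]]
359 351 [ 0.432 -0.271  0.03 ] [ 0.442 -0.26   0.   ]
362 369 [ 0.415 -0.306  0.03 ] [ 0.424 -0.296  0.   ]
369 369 [ 0.427 -0.313  0.03 ] [ 0.436 -0.304  0.   ]
374 363 [ 0.442 -0.308  0.03 ] [ 0.453 -0.298  0.   ]
408 358 [ 0.507 -0.335  0.03 ] [ 0.52  -0.327  0.   ]
407 354 [ 0.511 -0.328  0.03 ] [ 0.523 -0.319  0.   ]
371 354 [ 0.448 -0.289  0.03 ] [ 0.459 -0.279  0.   ]
367 350 [ 0.447 -0.278  0.03 ] [ 0.457 -0.267  0.   ]
mallet (406, 284, 21, 32)
handle top [ 0.60105722 -0.24385733  0.088     ] base [ 0.59851099 -0.25502937  0.        ]
berry [0.49122757 0.11186344 0.01      ] milk [ 0.45163474 -0.11672646  0.01      ]
[ 0.44661482 -0.12498742  0.        ]
[0.48507087 0.10180536 0.        ]
```

View pics/dock.png

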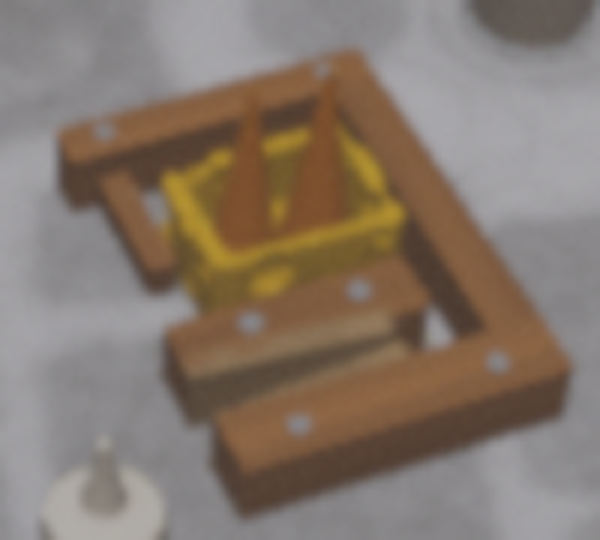

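The crop shows the dock with its slot pointing away from the robot. Its top corners in the crop are: right-rail front right (240,470), slot-side (215,412), back right (572,370), back left (360,52).

```bash
cat >> h.py <<'E'
def fit(A,B):
    A=np.array(A);B=np.array(B)[:,:2];a=A.mean(0);b=B.mean(0);P=(A-a);Q=(B-b)
    th=np.arctan2((P[:,0]*Q[:,1]-P[:,1]*Q[:,0]).sum(),(P*Q).sum());M=np.array([[np.cos(th),-np.sin(th)],[np.sin(th),np.cos(th)]])
    t=b-M@a;return th,t,(B-(A@M.T+t))
E
python3 - <<'E'
from h import *
import pickle
c=pickle.load(open('scene.pkl','rb'))
uv=np.array([(240,470),(215,412),(572,370),(360,52)]);uv=(uv+.5)/6-.5+[310,175]
W=[ray(c,u,v,.036) for u,v in uv]
th,t,e=fit([(0,-.045),(0,-.013),(.15,-.045),(.15,.163)],W);print('dock th',np.degrees(th),t,(e*1000).round(1).tolist())
# side check: project corners
s=pickle.load(open('side.pkl','rb'));M=np.array([[np.cos(th),-np.sin(th)],[np.sin(th),np.cos(th)]])
for p in [(0,-.045),(.15,-.045),(.15,.163),(0,-.013)]: print(p,proj(s,[*(M@p+t),.036]).round(1))
# wedge top corners fit
q=[(359,351),(362,369),(367,350),(408,358),(407,354)]
A=[(-.052,.022),(-.052,-.022),(-.028,.022),(.052,-.006),(.052,.006)]
w=[ray(c,u,v,z) for (u,v),z in zip(q,[.03,.03,.03,.028,.028])]
th2,t2,e2=fit(A,w);print('wedge',np.degrees(th2),t2,(e2*1000).round(1).tolist())
M2=np.array([[np.cos(th2),-np.sin(th2)],[np.sin(th2),np.cos(th2)]])
for p in A: print(p,proj(s,[*(M2@p+t2),.03]).round(1))
print('mallet side',proj(s,[.605,-.247,.088]))
# bottle positions in dock frame: base near edge ray + radius away from camera
for n,(u,v) in dict(milk=(327,303.5),berry=(293,233.5)).items():
    p=ray(c,u,v,0)[:2];o=np.array(c['extrinsics'])[:2,3];p=p+.026*(p-o)/np.linalg.norm(p-o);print(n,p,M.T@(p-t))
p=np.array([.605,-.247]);print('mallet dock',M.T@(p-t))
p=ray(c,416,315,0)[:2];p=p+.024*(p-o)/np.linalg.norm(p-o);print('mallet',p)
E
```

```text
dock th -10.51776149741304 [ 0.56120442 -0.01131611] [[0.9, 1.5], [3.1, 0.1], [-1.2, 1.2], [-2.7, -2.8]]
(0, -0.045) [342.9 263.7]
(0.15, -0.045) [407.3 266.8]
(0.15, 0.163) [400.1 223.1]
(0, -0.013) [343.1 256.2]
wedge -25.588931414348647 [ 0.46558663 -0.30968779] [[3.3, -3.7], [5.5, 1.3], [-3.2, -0.1], [-2.1, 2.7], [-3.6, -0.2]]
(-0.052, 0.022) [298.6 329.3]
(-0.052, -0.022) [290.7 343.8]
(-0.028, 0.022) [310.1 332.1]
(0.052, -0.006) [345.7 351.1]
(0.052, 0.006) [347.4 346.9]
mallet side [386.34195053 294.01173102]
milk [ 0.46013769 -0.10434617] [-0.08238691 -0.10991577]
berry [0.49403494 0.12068775] [-0.09013696  0.11752484]
mallet dock [ 0.08608155 -0.22372956]
mallet [ 0.61899333 -0.24166467]
```

```bash
cat >> h.py <<'E'
from scipy.optimize import least_squares
def Rh(h,t=0,roll=0):
    h=np.radians(h);c,s=np.cos(h),np.sin(h)
    return R.from_matrix(np.array([[c,s,0],[s,-c,0],[0,0,-1.]]))*R.from_euler('y',t,degrees=True)
def go(G,h,t,n,start=None):
    """constant row repeated n times, from start (p,R) to grasp point G, heading h, tilt t"""
    if start is None:
        s=r.read_state();start=(np.array(s['ee_pos']),R.from_quat(s['eef_rot']))
    Rt=Rh(h,t);pt=np.array(G)-Rt.apply([0,0,.164])
    w=(start[1].inv()*Rt).as_rotvec()/n
    p=np.zeros(3);Q=start[1];D=0
    for i in range(n): D=D+Q.as_matrix();Q=Q*R.from_rotvec(w)
    d=np.linalg.solve(D,pt-start[0])
    print(n,'x',np.round(np.r_[d/.04,w/.12],3).tolist(),'tcp',pt.round(3));return pt,Rt
def gp():
    s=r.read_state();Q=R.from_quat(s['eef_rot']);g=np.array(s['ee_pos'])+Q.apply([0,0,.164]);x=Q.apply([1,0,0]);z=Q.apply([0,0,1])
    print('t',round(s['time'],2),'G',g.round(4),'head',np.degrees(np.arctan2(x[1],x[0])).round(2),'z',z.round(3),'F',np.round(s['ft_force'],1),'w',round(s['width'],4),'gf',s['grip_force'],'q',np.round(s['joint_positions'],2))
E
python3 - <<'E'
from h import *
a=go([.42,.33,.24],164,0,10);b=go([.52,0,.24],164,0,10,a);go([.44,-.28,.24],154.4,0,10,b)
E
```

```text
10 x [-0.779, -0.479, 0.0, -0.001, 0.0, -0.002] tcp [0.42  0.33  0.404]
10 x [-0.468, -0.724, -0.0, 0.0, 0.0, 0.0] tcp [0.52  0.    0.404]
10 x [-0.056, -0.727, -0.0, 0.0, 0.0, 0.14] tcp [ 0.44  -0.28   0.404]
```

```bash
A='[[-0.78,-0.48,0,0,0,0],[-0.78,-0.48,0,0,0,0],[-0.78,-0.48,0,0,0,0],[-0.78,-0.48,0,0,0,0],[-0.78,-0.48,0,0,0,0]]'
python3 -m inch '[[-0.78,-0.48,0,0,0,0],[-0.78,-0.48,0,0,0,0],[-0.78,-0.48,0,0,0,0],[-0.78,-0.48,0,0,0,0],[-0.78,-0.48,0,0,0,0]]' 1
python3 -m inch '[[-0.78,-0.48,0,0,0,0],[-0.78,-0.48,0,0,0,0],[-0.78,-0.48,0,0,0,0],[-0.78,-0.48,0,0,0,0],[-0.78,-0.48,0,0,0,0]]'
python3 -c 'from h import *;gp()'
python3 -m inch '[[-0.47,-0.72,0,0,0,0],[-0.47,-0.72,0,0,0,0],[-0.47,-0.72,0,0,0,0],[-0.47,-0.72,0,0,0,0],[-0.47,-0.72,0,0,0,0]]'
python3 -m inch '[[-0.47,-0.72,0,0,0,0],[-0.47,-0.72,0,0,0,0],[-0.47,-0.72,0,0,0,0],[-0.47,-0.72,0,0,0,0],[0,0,0,0,0,0]]'
python3 -c 'from h import *;gp();go([.44,-.28,.24],154.4,0,10)'
```

```text
time: 0.52
ee_pos: [0.2979, 0.4632, 0.4044]
eef_rot: [0.14, 0.99, -0.0, -0.0]
ft_force: [0.1, -0.1, -0.0]
width: 0.087
grip_force: 0.0
time: 0.93
ee_pos: [0.4209, 0.3275, 0.4046]
eef_rot: [0.14, 0.99, -0.0, -0.0]
ft_force: [0.3, 0.6, -0.1]
width: 0.0872
grip_force: 0.0
t 0.93 G [0.4209 0.3275 0.2406] head 163.86 z [-0. -0. -1.] F [ 0.3  0.6 -0.1] w 0.0872 gf 0.0 q [-0.9   0.13  0.16  1.71 -0.02  1.3   0.56]
time: 1.35
ee_pos: [0.4704, 0.163, 0.4045]
eef_rot: [0.14, 0.99, 0.0, -0.0]
ft_force: [1.1, 0.2, -0.3]
width: 0.087
grip_force: 0.0
time: 1.77
ee_pos: [0.5114, 0.0261, 0.4048]
eef_rot: [0.145, 0.989, -0.001, 0.0]
ft_force: [-0.4, -1.6, -0.0]
width: 0.0873
grip_force: 0.0
t 1.77 G [0.5115 0.0258 0.2408] head 163.36 z [ 0.001 -0.002 -1.   ] F [-0.4 -1.6 -0. ] w 0.0873 gf 0.0 q [-0.56  0.07  0.44  1.78 -0.03  1.3   1.17]
10 x [-0.103, -0.78, 0.003, -0.001, 0.001, 0.13] tcp [ 0.44  -0.28   0.404]
```

```bash
python3 -c '
from h import *;import pickle
c=snap("wrist","wd.png");pickle.dump(c,open("wd.pkl","wb"));print(np.round(c["extrinsics"],3).tolist())'
python3 -m inch '[[-0.1,-0.78,0,0,0,0.13],[-0.1,-0.78,0,0,0,0.13],[-0.1,-0.78,0,0,0,0.13],[-0.1,-0.78,0,0,0,0.13],[-0.1,-0.78,0,0,0,0.13]]'
python3 -m inch '[[-0.1,-0.78,0,0,0,0.13],[-0.1,-0.78,0,0,0,0.13],[-0.1,-0.78,0,0,0,0.13],[-0.1,-0.78,0,0,0,0.13],[0,0,0,0,0,0]]' >/dev/null
python3 -c '
from h import *;import pickle
gp();c=snap("wrist","ww.png");pickle.dump(c,open("ww.pkl","wb"))
a=cv2.imread("pics/wd.png");b=cv2.imread("pics/ww.png");cv2.imwrite("pics/both.png",np.hstack([cv2.resize(a,(400,300)),cv2.resize(b,(400,300))]))'
```

```text
[[0.285, 0.918, 0.274, 0.436], [0.958, -0.273, -0.084, 0.049], [-0.002, 0.287, -0.958, 0.385], [0.0, 0.0, 0.0, 1.0]]
time: 2.23
ee_pos: [0.4811, -0.1217, 0.4045]
eef_rot: [0.179, 0.984, 0.0, -0.0]
ft_force: [0.6, -0.6, 0.4]
width: 0.0869
grip_force: 0.0
t 2.65 G [ 0.4473 -0.2482  0.2408] head 155.38 z [-0.    -0.002 -1.   ] F [-0.3 -1.4 -0.8] w 0.0873 gf 0.0 q [-0.26  0.07  0.71  1.79 -0.05  1.3   1.61]
```

View pics/both.png

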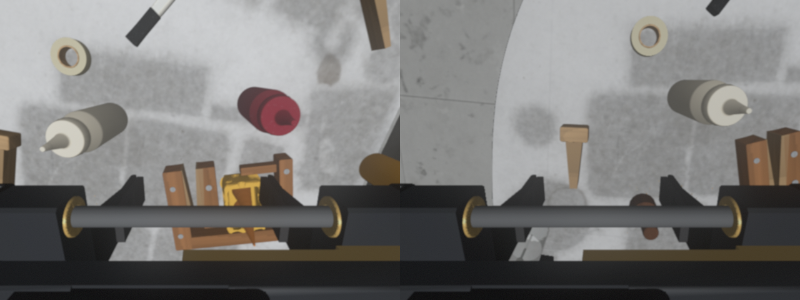

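The left half shows the dock front with both bottles; the slot lies between the rail at (178,200) and the cheek at (206,185). The right half shows the broad wedge with its head at (574,133) and the mallet at (648,228). I'll enlarge both areas to get the corners.

```bash
python3 - <<'E'
import cv2,numpy as np
a=cv2.imread("pics/wd.png")[240:310,245:345];b=cv2.imread("pics/ww.png")[190:310,245:345]
o=np.hstack([cv2.resize(a,(400,280),interpolation=cv2.INTER_CUBIC),cv2.resize(b,(400,480),interpolation=cv2.INTER_CUBIC)[:280]])
o=np.zeros((480,800,3),np.uint8);o[:280,:400]=cv2.resize(a,(400,280),interpolation=cv2.INTER_CUBIC);o[:,400:]=cv2.resize(b,(400,480),interpolation=cv2.INTER_CUBIC)
cv2.imwrite("pics/both2.png",o)
E
```

```text
(no output)
```

View pics/both2.png

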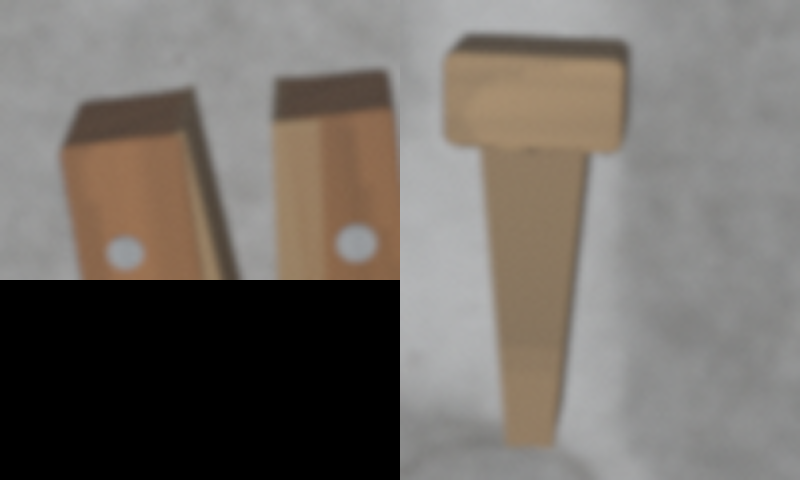

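The left crop (dock) gives front top corners at (64,147), (184,132), (273,122) and (390,107). The right crop (wedge) gives head corners at (445,53), (627,55), (445,147) and (627,150), and tip corners at (506,446) and (554,446).

```bash
python3 - <<'E'
from h import *
import pickle
c=pickle.load(open('wd.pkl','rb'))
f=lambda U,o:((np.array(U)+.5)/4-.5+o)
q=f([(64,147),(184,132),(273,122),(390,107)],[245,240]);z=[.036,.036,.034,.034]
W=[ray(c,*p,h) for p,h in zip(q,z)];print('gap',1e3*np.linalg.norm(W[2]-W[1]),'rail',1e3*np.linalg.norm(W[1]-W[0]))
th,t,e=fit([(0,-.045),(0,-.013),(0,.0092),(0,.040)],W);print('dock',np.degrees(th),t,(e*1e3).round(1).tolist())
M=np.array([[np.cos(th),-np.sin(th)],[np.sin(th),np.cos(th)]])
c=pickle.load(open('ww.pkl','rb'))
q=f([(445,53),(627,55),(445,147),(627,150),(506,446),(554,446)],0)+[145,190];z=[.03]*4+[.028]*2
W=[ray(c,*p,h) for p,h in zip(q,z)]
tw,pw,e=fit([(-.052,-.022),(-.052,.022),(-.028,-.022),(-.028,.022),(.052,-.006),(.052,.006)],W);print('wedge',np.degrees(tw),pw,(e*1e3).round(1).tolist())
pickle.dump((th,t,tw,pw),open('geo.pkl','wb'))
Mw=np.array([[np.cos(tw),-np.sin(tw)],[np.sin(tw),np.cos(tw)]])
g=Mw@[-.034,0]+pw
h=np.degrees(tw)+180
a=go([*g,.10],h,0,5);go([*g,.024],h,15,5,a)
E
```

```text
gap 22.197423646711535 rail 30.22100740868782
dock -9.732198615054816 [ 0.56185578 -0.00951197] [[0.4, 1.7], [-0.4, 0.0], [0.4, -0.2], [-0.4, -1.6]]
wedge -27.210579293052053 [ 0.46706653 -0.30677917] [[1.1, -0.2], [-0.5, -0.0], [0.4, 0.1], [-0.7, 0.9], [0.0, -0.7], [-0.3, -0.1]]
5 x [-0.046, -0.233, 0.703, -0.001, -0.0, 0.08] tcp [ 0.437 -0.291  0.264]
5 x [-0.254, -0.0, 0.385, 0.0, 0.436, -0.0] tcp [ 0.475 -0.311  0.182]
```

```bash
python3 -m inch '[[-0.05,-0.23,0.7,0,0,0.08],[-0.05,-0.23,0.7,0,0,0.08],[-0.05,-0.23,0.7,0,0,0.08],[-0.05,-0.23,0.7,0,0,0.08],[-0.05,-0.23,0.7,0,0,0.08]]'
python3 - <<'E'
from h import *
import pickle
th,t,tw,pw=pickle.load(open('geo.pkl','rb'));Mw=np.array([[np.cos(tw),-np.sin(tw)],[np.sin(tw),np.cos(tw)]])
g=Mw@[-.034,0]+pw;gp();go([*g,.025],np.degrees(tw)+180,18,10)
E
```

```text
time: 3.12
ee_pos: [0.4398, -0.2874, 0.2631]
eef_rot: [0.232, 0.973, 0.001, -0.0]
ft_force: [-0.3, 0.7, 0.5]
width: 0.0871
grip_force: 0.0
t 3.12 G [ 0.4398 -0.2872  0.0991] head 153.18 z [ 0.     0.001 -1.   ] F [-0.3  0.7  0.5] w 0.0871 gf 0.0 q [-0.13  0.29  0.72  1.92 -0.23  1.01  1.79]
10 x [-0.153, -0.013, 0.187, -0.0, 0.261, 0.006] tcp [ 0.482 -0.314  0.181]
```

```bash
python3 -m inch '[[-0.15,-0.01,0.18,0,0.26,0],[-0.15,-0.01,0.18,0,0.26,0],[-0.15,-0.01,0.18,0,0.26,0],[-0.15,-0.01,0.18,0,0.26,0],[-0.15,-0.01,0.18,0,0.26,0]]' >/dev/null
python3 -m inch '[[-0.15,-0.01,0.18,0,0.26,0],[-0.15,-0.01,0.18,0,0.26,0],[-0.15,-0.01,0.18,0,0.26,0],[-0.15,-0.01,0.18,0,0.26,0],[0,0,0,0,0,0]]' >/dev/null
python3 - <<'E'
from h import *
import pickle
th,t,tw,pw=pickle.load(open('geo.pkl','rb'));Mw=np.array([[np.cos(tw),-np.sin(tw)],[np.sin(tw),np.cos(tw)]])
g=Mw@[-.034,0]+pw;gp();print(g);go([*g,.025],np.degrees(tw)+180,18,3)
E
```

```text
t 3.95 G [ 0.4379 -0.2897  0.0343] head 153.23 z [-0.251  0.127 -0.96 ] F [-0.7  0.7 -0.5] w 0.087 gf 0.0 q [ 0.    0.61  0.64  1.72 -0.33  1.23  1.87]
[ 0.43682924 -0.29123225]
3 x [-0.06, -0.018, 0.075, -0.004, 0.08, 0.02] tcp [ 0.482 -0.314  0.181]
```

Now I'll finish the descent, close on the wedge and lift it.

```bash
python3 -m inch '[[-0.06,-0.02,0.075,0,0.08,0.02],[-0.06,-0.02,0.075,0,0.08,0.02],[-0.06,-0.02,0.075,0,0.08,0.02],[0,0,0,0,0,0],[0,0,0,0,0,0]]'
python3 -m inch '[[0,0,0,0,0,0],[0,0,0,0,0,0],[0,0,0,0,0,0],[0,0,0,0,0,0],[0,0,0,0,0,0]]' -0.6 25
python3 -m inch '[[0,0,0,0,0,0],[0,0,0,0,0,0],[0,0,0,0,0,0],[0,0,0,0,0,0],[0,0,0,0,0,0]]'
python3 - <<'E'
from h import *
import pickle
th,t,tw,pw=pickle.load(open('geo.pkl','rb'))
gp();s=r.read_state();Q=R.from_quat(s['eef_rot']);g=np.array(s['ee_pos'])+Q.apply([0,0,.164])
a=go([*g[:2],.24],169,18,6)
M=np.array([[np.cos(th),-np.sin(th)],[np.sin(th),np.cos(th)]])
x=M@[-.12,0]+t;hd=np.degrees(th)+180;b=go([*x,.24],hd,18,10,a)
E
```

```text
time: 4.37
ee_pos: [0.4807, -0.3168, 0.1832]
eef_rot: [0.234, 0.96, 0.035, -0.15]
ft_force: [0.2, -0.2, -0.6]
width: 0.0869
grip_force: 0.0
time: 4.78
ee_pos: [0.4807, -0.3168, 0.1833]
eef_rot: [0.234, 0.96, 0.035, -0.15]
ft_force: [0.3, 1.0, -0.3]
width: 0.0621
grip_force: 0.0
time: 5.2
ee_pos: [0.4807, -0.3168, 0.1832]
eef_rot: [0.234, 0.96, 0.035, -0.15]
ft_force: [-0.3, 0.1, 1.1]
width: 0.044
grip_force: 24.9
t 5.2 G [ 0.4361 -0.2941  0.027 ] head 152.63 z [-0.272  0.138 -0.952] F [-0.3  0.1  1.1] w 0.044 gf 24.912899336074226 q [ 0.02  0.64  0.64  1.7  -0.34  1.25  1.87]
6 x [0.271, 0.057, -0.844, 0.119, 0.006, -0.378] tcp [ 0.486 -0.304  0.396]
10 x [0.114, 0.756, 0.037, 0.006, 0.0, -0.018] tcp [0.494 0.002 0.396]
```

The wedge is gripped but still on the counter. Before I lift it, I'll locate the bottles precisely, because the gripper body (190 mm) has to fit between them.

```bash
python3 - <<'E'
from h import *
import pickle
th,t,tw,pw=pickle.load(open('geo.pkl','rb'));M=np.array([[np.cos(th),-np.sin(th)],[np.sin(th),np.cos(th)]])
sc=pickle.load(open('scene.pkl','rb'));c=pickle.load(open('wd.pkl','rb'))
im=cv2.cvtColor(c['pixels'],cv2.COLOR_RGB2HSV)
mb=cv2.inRange(im,(165,90,30),(180,255,255));mb[:,:360]=0;mb[230:]=0
rgb=c['pixels'].astype(int);mm=((rgb[...,0]-rgb[...,2])>14).astype(np.uint8)*255;mm[:,:50]=0;mm[:,215:]=0;mm[:150]=0;mm[260:]=0
for n,m in dict(berry=mb,milk=mm).items():
    k=max(cv2.findContours(m,0,2)[0],key=cv2.contourArea)[:,0].astype(float)
    nad=proj(c,[*np.array(c['extrinsics'])[:2,3],0]) # nadir: verticals radiate from it
    # ground points of silhouette: side tangents touch all heights; nearest-to-nadir arc = base edge
    d=np.linalg.norm(k-nad,axis=1);j=k[np.argsort(d)[:5]].mean(0)
    p=ray(c,*j,0)[:2];o=np.array(c['extrinsics'])[:2,3];u=(p-o)/np.linalg.norm(p-o)
    g=p+.026*u
    print(n,cv2.contourArea(k.astype(np.float32)),'near px',j,'centre',g,'dock',(M.T@(g-t)).round(4))
    for zt in (0,.12):
        print('  proj',zt,proj(c,[*g,zt]).round(0),'scene',proj(sc,[*g,zt]).round(0))
# cone tips
for px in [(250,92),(328,80)]:
    u,v=(np.array(px)+.5)/6-.5+[310,175];print('cone tip dock',(M.T@(ray(sc,u,v,.112)[:2]-t)).round(3))
E
```

```text
berry 3069.0 near px [419. 173.] centre [0.52347747 0.14766915] dock [-0.0644  0.1484]
  proj 0 [441. 184.] scene [297. 215.]
  proj 0.12 [492. 208.] scene [295. 182.]
milk 740.5 near px [157.2 199.6] centre [ 0.45866365 -0.16267817] dock [-0.0758 -0.1684]
  proj 0 [135. 209.] scene [341. 313.]
  proj 0.12 [ 58. 243.] scene [343. 282.]
cone tip dock [0.056 0.079]
cone tip dock [0.088 0.074]
```

```bash
python3 - <<'E'
from h import *
import pickle
th,t,tw,pw=pickle.load(open('geo.pkl','rb'));M=np.array([[np.cos(th),-np.sin(th)],[np.sin(th),np.cos(th)]])
c=pickle.load(open('wd.pkl','rb'));sc=pickle.load(open('scene.pkl','rb'))
im=c['pixels'];hsv=cv2.cvtColor(im,cv2.COLOR_RGB2HSV);rgb=im.astype(int)
mb=((rgb[...,0]-rgb[...,1])>25).astype(np.uint8);mb[:,:360]=0;mb[225:]=0;mb[:,500:]=0
rb=rgb[...,0]-rgb[...,2]
mm=(rb>6).astype(np.uint8);mm[:,:55]=0;mm[:,225:]=0;mm[:150]=0;mm[258:]=0
nad=proj(c,[*np.array(c['extrinsics'])[:2,3],0]);print('nadir',nad,'f',c['fx'])
o=np.array(c['extrinsics'])[:2,3]
for n,m in dict(berry=mb,milk=mm).items():
    k=max(cv2.findContours(cv2.morphologyEx(m,2,np.ones((3,3))),0,2)[0],key=cv2.contourArea)[:,0].astype(float)
    d=np.linalg.norm(k-nad,axis=1);j=k[np.argsort(d)[:5]].mean(0)
    p=ray(c,*j,0)[:2];u=(p-o)/np.linalg.norm(p-o)
    # direction: midpoint of the bearing range seen from camera foot
    G=np.array([ray(c,*q,0)[:2]-o for q in k]);a=np.arctan2(G[:,1],G[:,0]);am=(a.min()+a.max())/2;ha=(a.max()-a.min())/2
    rho=np.linalg.norm(G,axis=1).min()+.026
    g=o+rho*np.array([np.cos(am),np.sin(am)])
    print(n,j,'centre',g.round(4),'dock',(M.T@(g-t)).round(4),'rho by width',.026/np.sin(ha),rho,'scene px',proj(sc,[*g,0]).round(0))
E
```

```text
nadir [323.65113302 126.73334904] f 377.2387381636968
berry [402.2 164. ] centre [0.5092 0.1338] dock [-0.0761  0.1323] rho by width 0.0935277059686432 0.1124944621748761 scene px [295. 221.]
milk [197.4 185. ] centre [ 0.4532 -0.1151] dock [-0.0892 -0.1224] rho by width 0.16121904389235267 0.16457929986873698 scene px [327. 299.]
```

```bash
python3 -m inch '[[0.27,0.06,-0.84,0.12,0,-0.38],[0.27,0.06,-0.84,0.12,0,-0.38],[0.27,0.06,-0.84,0.12,0,-0.38],[0.27,0.06,-0.84,0.12,0,-0.38],[0.27,0.06,-0.84,0.12,0,-0.38]]' - 40
python3 -m inch '[[0.27,0.06,-0.84,0.12,0,-0.38],[0,0,0,0,0,0],[0,0,0,0,0,0],[0,0,0,0,0,0],[0,0,0,0,0,0]]' >/dev/null
cat >> h.py <<'E'
import pickle,os
if os.path.exists('geo.pkl'):
    th,t,tw,pw=pickle.load(open('geo.pkl','rb'));M=np.array([[np.cos(th),-np.sin(th)],[np.sin(th),np.cos(th)]])
    H=np.degrees(th)
def D(x,y): return M@np.array([x,y])+t
def gd():
    s=r.read_state();Q=R.from_quat(s['eef_rot']);g=np.array(s['ee_pos'])+Q.apply([0,0,.164]);x=Q.apply([1,0,0]);z=Q.apply([0,0,1])
    print('t',round(s['time'],2),'Gdock',((M.T@(g[:2]-t))*1e3).round(1),'z',(g[2]*1e3).round(1),'head-dock',(np.degrees(np.arctan2(x[1],x[0]))-H).round(2),'ztool dock',(M.T@z[:2]).round(3),'F dock',(M.T@s['ft_force'][:2]).round(1),round(s['ft_force'][2],1),'w',round(s['width'],4),'gf',round(s['grip_force'],1))
E
python3 - <<'E'
from h import *
gp();a=go([*D(-.045,-.0019),.24],H+180,17.8,10);go([*D(-.045,-.0019),.09],H+180,17.8,5,a)
E
```

```text
time: 5.62
ee_pos: [0.4847, -0.3052, 0.3613]
eef_rot: [0.116, 0.981, 0.018, -0.153]
ft_force: [0.5, 0.4, -1.4]
width: 0.0439
grip_force: 39.9
t 6.03 G [ 0.4359 -0.2933  0.2374] head 169.06 z [-0.302  0.058 -0.952] F [-0.3  0.9 -1.5] w 0.0437 gf 39.89443052767342 q [-0.07  0.39  0.69  1.53 -0.11  1.6   2.01]
10 x [-0.063, 0.751, -0.028, 0.005, -0.001, -0.017] tcp [ 0.567 -0.012  0.396]
5 x [-0.229, 0.0, 0.714, 0.0, 0.0, 0.0] tcp [ 0.567 -0.012  0.246]
```

```bash
python3 -m inch '[[-0.06,0.75,-0.03,0,0,-0.02],[-0.06,0.75,-0.03,0,0,-0.02],[-0.06,0.75,-0.03,0,0,-0.02],[-0.06,0.75,-0.03,0,0,-0.02],[-0.06,0.75,-0.03,0,0,-0.02]]' >/dev/null
python3 -m inch '[[-0.06,0.75,-0.03,0,0,-0.02],[-0.06,0.75,-0.03,0,0,-0.02],[-0.06,0.75,-0.03,0,0,-0.02],[-0.06,0.75,-0.03,0,0,-0.02],[-0.06,0.75,-0.03,0,0,-0.02]]' >/dev/null
python3 -m inch '[[0,0,0,0,0,0],[0,0,0,0,0,0],[0,0,0,0,0,0],[0,0,0,0,0,0],[0,0,0,0,0,0]]' >/dev/null
python3 -c '
from h import *
gp();gd();go([*D(-.045,-.0019),.09],H+180,17.8,6)'
```

```text
t 7.28 G [ 0.5159 -0.0045  0.2434] head 170.4 z [-0.3    0.057 -0.952] F [ 0.3 -0.3 -0.4] w 0.0435 gf 39.89423259102523 q [-0.46  0.34  0.54  1.53 -0.21  1.63  1.5 ]
t 7.28 Gdock [-46.1  -2.8] z 243.4 head-dock 180.13 ztool dock [-0.305  0.006] F dock [ 0.4 -0.2] -0.4 w 0.0435 gf 39.9
6 x [-0.2, 0.005, 0.607, 0.008, 0.0, 0.003] tcp [ 0.567 -0.012  0.246]
```

```bash
python3 -m inch '[[-0.2,0,0.6,0.01,0,0],[-0.2,0,0.6,0.01,0,0],[-0.2,0,0.6,0.01,0,0],[-0.2,0,0.6,0.01,0,0],[-0.2,0,0.6,0.01,0,0]]' >/dev/null
python3 -m inch '[[-0.2,0,0.6,0.01,0,0],[0,0,0,0,0,0],[0,0,0,0,0,0],[0,0,0,0,0,0],[0,0,0,0,0,0]]'
python3 - <<'E'
from h import *
gd()
c=snap('wrist');s=snap('scene');pickle.dump((c,s),open('al.pkl','wb'))
f=lambda a:cv2.cvtColor(a,cv2.COLOR_RGB2BGR)
cv2.imwrite('pics/al.png',np.hstack([cv2.resize(f(c['pixels'])[180:330,220:420],(400,300)),cv2.resize(f(s['pixels'])[170:270,280:413],(400,300),interpolation=cv2.INTER_CUBIC)]))
E
```

```text
time: 8.12
ee_pos: [0.5678, -0.0127, 0.2499]
eef_rot: [0.082, 0.985, 0.013, -0.153]
ft_force: [0.7, 0.3, 0.0]
width: 0.0437
grip_force: 39.9
t 8.12 Gdock [-43.2  -2.3] z 93.6 head-dock 180.25 ztool dock [-0.303 -0.001] F dock [0.6 0.4] 0.0 w 0.0437 gf 39.9
```

View pics/al.png

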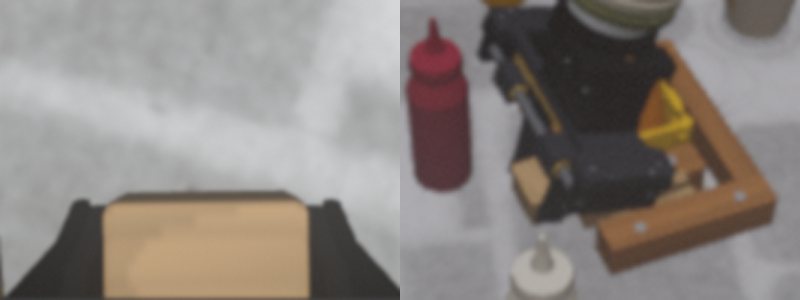

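The left half shows the wedge head centred and square between the fingers. In the right half the gripper clears the berry bottle. I'll descend gently into the slot, watching the force.

```bash
python3 -c '
from h import *
go([*D(-.045,-.0019),.055],H+180,17.8,5)'
```

```text
5 x [-0.053, 0.0, 0.185, -0.002, 0.005, 0.007] tcp [ 0.567 -0.012  0.211]
```

```bash
python3 -m inch '[[-0.05,0,0.185,0,0,0.01],[-0.05,0,0.185,0,0,0.01],[-0.05,0,0.185,0,0,0.01],[-0.05,0,0.185,0,0,0.01],[0,0,0,0,0,0]]' >/dev/null
python3 -c '
from h import *
gd()'
python3 -m inch '[[-0.05,0,0.1,0,0,0],[-0.05,0,0.1,0,0,0],[0,0,0,0,0,0],[0,0,0,0,0,0],[0,0,0,0,0,0]]' >/dev/null
python3 -c '
from h import *
gd();go([*D(-.045,-.0019),.029],H+180,17.8,5)'
```

```text
t 8.63 Gdock [-46.8  -2.4] z 59.3 head-dock 179.96 ztool dock [-0.308 -0.003] F dock [-0.3 -0.3] -1.6 w 0.0436 gf 39.9
t 9.05 Gdock [-44.3  -2.5] z 52.4 head-dock 179.96 ztool dock [-0.305 -0.002] F dock [-0.5 -1.4] -2.4 w 0.0438 gf 39.9
5 x [-0.033, 0.001, 0.113, -0.003, 0.001, -0.001] tcp [ 0.567 -0.012  0.185]
```

```bash
python3 -m inch '[[-0.035,0.005,0.11,0,0,0],[-0.035,0.005,0.11,0,0,0],[-0.035,0.005,0.11,0,0,0],[0,0,0,0,0,0],[0,0,0,0,0,0]]' >/dev/null
python3 -c '
from h import *
gd()'
python3 -m inch '[[-0.035,0.005,0.11,0,0,0],[-0.035,0.005,0.11,0,0,0],[0,0,0,0,0,0],[0,0,0,0,0,0],[0,0,0,0,0,0]]' >/dev/null
python3 -c '
from h import *
gd();go([*D(-.029,-.0019),.028],H+180,17.8,5)'
```

```text
t 9.47 Gdock [-44.6  -2.2] z 38.0 head-dock 179.93 ztool dock [-0.306 -0.002] F dock [-0.1 -4.1] -2.3 w 0.0438 gf 39.9
t 9.88 Gdock [-44.6  -1.3] z 29.0 head-dock 179.98 ztool dock [-0.306 -0.002] F dock [-1.5 -3.5] -2.2 w 0.0436 gf 39.9
5 x [-0.076, -0.005, -0.019, -0.003, 0.0, -0.001] tcp [ 0.582 -0.015  0.184]
```

```bash
python3 -m inch '[[0,-0.025,0,0,0,0],[0,-0.015,0,0,0,0],[-0.06,0,-0.02,0,0,0],[-0.06,0,-0.02,0,0,0],[0,0,0,0,0,0]]' >/dev/null
python3 -c '
from h import *
gd()'
python3 -m inch '[[-0.06,0,-0.02,0,0,0],[-0.06,0,-0.02,0,0,0],[-0.05,0,0,0,0,0],[0,0,0,0,0,0],[0,0,0,0,0,0]]' >/dev/null
python3 -c '
from h import *
gd()'
```

```text
t 10.3 Gdock [-38.6  -2.4] z 29.5 head-dock 180.02 ztool dock [-0.304 -0.001] F dock [0.3 0.3] -1.4 w 0.0438 gf 39.9
t 10.72 Gdock [-32.3  -2.9] z 28.7 head-dock 179.97 ztool dock [-0.305 -0.002] F dock [-0.1 -0.1] -0.6 w 0.0437 gf 39.9
```

```bash
python3 -m inch '[[-0.06,0,0.015,0,0,0],[0.01,0,0.03,0,0,0],[0,0,0,0,0,0],[0,0,0,0,0,0],[0,0,0,0,0,0]]' >/dev/null
python3 -c '
from h import *
gd()'
```

```text
t 11.13 Gdock [-30.1  -2.9] z 27.1 head-dock 179.97 ztool dock [-0.303 -0.002] F dock [2.4 0.4] 4.9 w 0.0436 gf 39.9
```

```bash
python3 -m inch '[[0,0,0,0,0,0],[0,0,0,0,0,0],[0,0,0,0,0,0],[0,0,0,0,0,0],[0,0,0,0,0,0]]' 0.9 >/dev/null
python3 -m inch '[[0.03,0,-0.1,0,0,0],[0.15,0,-0.45,0,0,0],[0.3,0,-0.95,0,0,0],[0.3,0,-0.95,0,0,0],[0.3,0,-0.95,0,0,0]]' >/dev/null
python3 -m inch '[[0.3,0,-0.95,0,0,0],[0.3,0,-0.95,0,0,0],[0,0,0,0,0,0],[0,0,0,0,0,0],[0,0,0,0,0,0]]' 1
python3 - <<'E'
from h import *
gd();gp()
c=snap('wrist','rel.png');s=snap('scene');pickle.dump((c,s),open('rel.pkl','wb'))
f=lambda a:cv2.cvtColor(a,cv2.COLOR_RGB2BGR)
cv2.imwrite('pics/rel2.png',np.hstack([cv2.resize(f(c['pixels']),(400,300)),cv2.resize(f(s['pixels'])[170:320,290:490],(400,300),interpolation=cv2.INTER_CUBIC)]))
E
```

```text
time: 12.38
ee_pos: [0.5807, -0.0149, 0.4048]
eef_rot: [0.084, 0.984, 0.012, -0.154]
ft_force: [-0.4, -0.6, 0.5]
width: 0.0869
grip_force: 0.0
t 12.38 Gdock [-30.6  -2.4] z 248.6 head-dock 179.98 ztool dock [-0.305 -0.002] F dock [-0.3 -0.6] 0.5 w 0.0869 gf 0.0
t 12.38 G [ 0.5313 -0.0068  0.2486] head 170.25 z [-0.301  0.05  -0.952] F [-0.4 -0.6  0.5] w 0.0869 gf 0.0 q [-0.44  0.38  0.54  1.48 -0.21  1.65  1.51]
```

View pics/rel2.png

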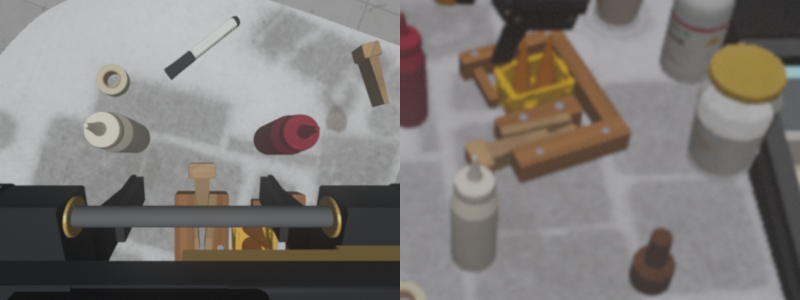

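The wedge sits loosely in the slot and is released: head at (202,172) in the left half, just off the dock. The dish and bottles are undisturbed, and the mallet is at (655,262) in the right half. Next I'll measure the mallet.

```bash
python3 - <<'E'
from h import *
_,s=pickle.load(open('rel.pkl','rb'));w=pickle.load(open('ww.pkl','rb'))
for n,c,(x0,y0,x1,y1) in [('scene',s,(395,275,440,325)),('ww',w,(360,295,430,395))]:
    g=c['pixels'].astype(int);m=((g[...,0]-g[...,2]>18)&(g[...,0]<135)).astype(np.uint8)
    k=np.zeros_like(m);k[y0:y1,x0:x1]=m[y0:y1,x0:x1]
    q=max(cv2.findContours(k,0,2)[0],key=cv2.contourArea);print(n,cv2.contourArea(q),cv2.boundingRect(q))
    ys,xs=np.nonzero(k)
    for y in range(ys.min(),ys.max()+1,3):
        i=xs[ys==y]
        if len(i): print(y,i.min(),i.max(),end=' | ')
    print()
def pred(p):
    a=np.linspace(0,2*np.pi,40)
    for n,c in (('scene',s),('ww',w)):
        for rr,z in ((.024,0),(.024,.034),(.012,.088)):
            q=np.array([proj(c,[p[0]+rr*np.cos(b),p[1]+rr*np.sin(b),z]) for b in a]);print(n,z,'u',q[:,0].min().round(1),q[:,0].max().round(1),'v',q[:,1].min().round(1),q[:,1].max().round(1))
print(ray(s,420,287.5,.088));pred([.608,-.243])
E
```

```text
scene 152.0 (407, 294, 20, 17)
284 420 421 | 287 416 425 | 290 416 425 | 293 420 422 | 296 408 412 | 299 407 425 | 302 407 426 | 305 408 425 | 308 410 424 | 
ww 332.5 (390, 364, 23, 19)
323 390 396 | 326 381 405 | 365 394 410 | 368 391 411 | 371 390 412 | 374 390 412 | 377 391 411 | 380 393 408 | 
[ 0.60348539 -0.24092948  0.088     ]
scene 0 u 404.7 426.1 v 300.0 318.5
scene 0.034 u 407.0 428.9 v 291.8 310.5
scene 0.088 u 416.6 428.0 v 282.5 292.1
ww 0 u 364.7 406.5 v 311.0 348.2
ww 0.034 u 368.0 413.3 v 326.2 365.9
ww 0.088 u 387.6 413.6 v 367.8 390.0
```

```bash
python3 - <<'E'
from h import *
_,s=pickle.load(open('rel.pkl','rb'))
print('pitcher base',ray(s,467,390,0),'lid',ray(s,492,345,.2),'jar',ray(s,455,240,.03))
a=go([.604,-.242,.24],H+90,0,15)
E
```

```text
pitcher base [ 5.77024562e-01 -4.42130625e-01  1.11022302e-16] lid [ 0.56669698 -0.43880832  0.2       ] jar [ 0.8012622 -0.1523161  0.03     ]
15 x [-0.355, -0.226, -0.05, -0.137, -0.135, 0.865] tcp [ 0.604 -0.242  0.404]
```

```bash
for i in 1 2 3; do python3 -m inch '[[-0.355,-0.225,-0.05,-0.14,-0.135,0.865],[-0.355,-0.225,-0.05,-0.14,-0.135,0.865],[-0.355,-0.225,-0.05,-0.14,-0.135,0.865],[-0.355,-0.225,-0.05,-0.14,-0.135,0.865],[-0.355,-0.225,-0.05,-0.14,-0.135,0.865]]' | head -2; done
python3 -m inch '[[0,0,0,0,0,0],[0,0,0,0,0,0],[0,0,0,0,0,0],[0,0,0,0,0,0],[0,0,0,0,0,0]]' >/dev/null
python3 -c '
from h import *
gp();a=go([.604,-.242,.14],H+90,0,5);go([.604,-.242,.065],H+90,0,5,a)'
```

```text
time: 12.9
ee_pos: [0.6301, -0.0828, 0.395]
time: 13.32
ee_pos: [0.6385, -0.1664, 0.3958]
time: 13.73
ee_pos: [0.6042, -0.2427, 0.4034]
t 14.15 G [ 0.6061 -0.2405  0.2404] head 80.34 z [ 0.005  0.003 -1.   ] F [ 0.6 -0.2  0.3] w 0.087 gf 0.0 q [-0.33  0.52  0.92  1.43 -0.42  1.4   0.43]
5 x [-0.007, -0.007, 0.502, 0.008, -0.007, 0.002] tcp [ 0.604 -0.242  0.304]
5 x [0.0, 0.0, 0.375, 0.0, 0.0, 0.0] tcp [ 0.604 -0.242  0.229]
```

```bash
python3 -m inch '[[0,0,0.5,0.01,-0.01,0],[0,0,0.5,0.01,-0.01,0],[0,0,0.5,0.01,-0.01,0],[0,0,0.5,0,0,0],[0,0,0.5,0,0,0]]' |tail -3
python3 -m inch '[[0,0,0.375,0,0,0],[0,0,0.375,0,0,0],[0,0,0.375,0,0,0],[0,0,0.375,0,0,0],[0,0,0.375,0,0,0]]' |tail -3
python3 -m inch '[[0,0,0,0,0,0],[0,0,0,0,0,0],[0,0,0,0,0,0],[0,0,0,0,0,0],[0,0,0,0,0,0]]' -0.85 15 |tail -3
python3 -m inch '[[0,0,0,0,0,0],[0,0,0,0,0,0],[0,0,0,0,0,0],[0,0,0,0,0,0],[0,0,0,0,0,0]]' |tail -3
python3 -m inch '[[0,0,0,0,0,0],[0,0,0,0,0,0],[0,0,0,0,0,0],[0,0,0,0,0,0],[0,0,0,0,0,0]]' - 55|tail -3
python3 -c 'from h import *;gp()'
```

```text
ft_force: [1.0, -0.6, 0.4]
width: 0.0871
grip_force: 0.0
ft_force: [-0.2, 0.5, 0.5]
width: 0.087
grip_force: 0.0
ft_force: [0.7, 0.3, 0.2]
width: 0.0616
grip_force: 0.0
ft_force: [-0.4, 1.1, 0.3]
width: 0.028
grip_force: 0.0
ft_force: [-1.1, 0.1, -0.1]
width: 0.0234
grip_force: 55.0
t 16.23 G [ 0.6055 -0.2419  0.0659] head 80.2 z [ 0.002 -0.    -1.   ] F [-1.1  0.1 -0.1] w 0.0234 gf 55.00140453397762 q [-0.27  0.67  0.82  1.6  -0.54  1.1   0.51]
```

```bash
python3 -m inch '[[0,0,-0.3,0,0,0],[0,0,-0.8,0,0,0],[0,0,-1,0,0,0],[0,0,-1,0,0,0],[0,0,-1,0,0,0]]' |tail -3
python3 -m inch '[[0,0,-1,0,0,0],[0,0,0,0,0,0],[0,0,0,0,0,0],[0,0,0,0,0,0],[0,0,0,0,0,0]]' |tail -3
python3 - <<'E'
from h import *
gp()
c=snap('wrist');s=snap('scene');pickle.dump((c,s),open('mal.pkl','wb'))
f=lambda a:cv2.cvtColor(a,cv2.COLOR_RGB2BGR)
cv2.imwrite('pics/mal.png',np.hstack([cv2.resize(f(c['pixels'])[180:480,120:520],(400,300)),cv2.resize(f(s['pixels'])[180:330,330:530],(400,300),interpolation=cv2.INTER_CUBIC)]))
a=go([*D(-.11,-.0025),.27],H+90,0,8);go([*D(-.11,-.0025),.067],H+90,0,6,a)
E
```

```text
ft_force: [0.0, -0.8, -1.6]
width: 0.0236
grip_force: 55.0
ft_force: [-0.3, -0.3, -2.3]
width: 0.0231
grip_force: 55.0
t 17.07 G [ 0.6045 -0.2413  0.2683] head 80.21 z [-0.001  0.001 -1.   ] F [-0.3 -0.3 -2.3] w 0.0231 gf 54.98739784990903 q [-0.33  0.51  0.94  1.38 -0.4   1.45  0.42]
8 x [0.684, -0.599, -0.005, -0.001, -0.0, -0.001] tcp [0.453 0.007 0.434]
6 x [0.0, 0.0, 0.846, 0.0, 0.0, 0.0] tcp [0.453 0.007 0.231]
```

View pics/mal.png

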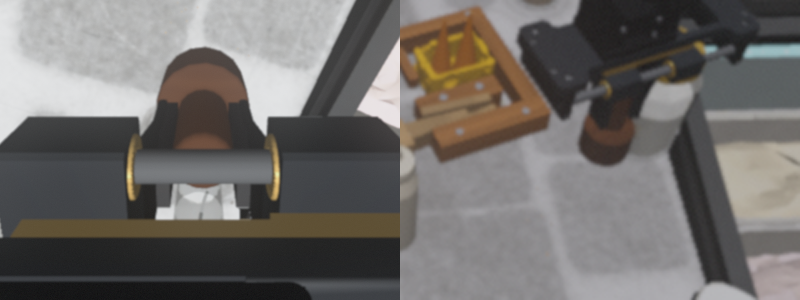

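The mallet is held upright with its head at (203,75) in the left half. I'll check the axis offset in the grip from the head outline, whose top edge is at v≈228 in the full image.

```bash
python3 - <<'E'
from h import *
c,_=pickle.load(open('mal.pkl','rb'))
G=np.array([.6045,-.2413]);ux=np.array([np.cos(np.radians(80.2)),np.sin(np.radians(80.2))]);a=np.linspace(0,6.28,60)
for d in (-.008,0,.008,.014):
    for z in (.0,.034):
        p=G+d*ux;q=np.array([proj(c,[p[0]+.024*np.cos(b),p[1]+.024*np.sin(b),.2683-.0659+z]) for b in a]);print(d,z,'u',q[:,0].min().round(),q[:,0].max().round(),'vmin',q[:,1].min().round(1))
E
```

```text
-0.008 0.0 u 283.0 363.0 vmin 239.3
-0.008 0.034 u 276.0 370.0 vmin 258.9
0 0.0 u 283.0 364.0 vmin 226.0
0 0.034 u 276.0 371.0 vmin 243.4
0.008 0.0 u 282.0 364.0 vmin 212.4
0.008 0.034 u 275.0 371.0 vmin 227.6
0.014 0.0 u 282.0 364.0 vmin 202.0
0.014 0.034 u 275.0 372.0 vmin 215.5
```

```bash
python3 -m inch '[[0.68,-0.6,0,0,0,0],[0.68,-0.6,0,0,0,0],[0.68,-0.6,0,0,0,0],[0.68,-0.6,0,0,0,0],[0.68,-0.6,0,0,0,0]]' |head -2
python3 -m inch '[[0.68,-0.6,0,0,0,0],[0.68,-0.6,0,0,0,0],[0.68,-0.6,0,0,0,0],[0,0,0,0,0,0],[0,0,0,0,0,0]]' |head -2
python3 -m inch '[[0,0,0,0,0,0],[0,0,0,0,0,0],[0,0,0,0,0,0],[0,0,0,0,0,0],[0,0,0,0,0,0]]' |head -1
python3 -c '
from h import *
gd();gp();a=go([*D(-.11,-.0015),.12],H+90,0,5);go([*D(-.11,-.0015),.069],H+90,0,5,a)'
```

```text
time: 17.58
ee_pos: [0.5087, -0.086, 0.4322]
time: 18.0
ee_pos: [0.4517, 0.0069, 0.4332]
time: 18.42
t 18.42 Gdock [-109.6   -4.5] z 269.4 head-dock 89.85 ztool dock [ 0.002 -0.001] F dock [ 1.1 -1. ] -2.0 w 0.0232 gf 55.0
t 18.42 G [0.4531 0.0046 0.2694] head 80.12 z [ 0.001 -0.001 -1.   ] F [ 0.9 -1.2 -2. ] w 0.0232 gf 54.98756542510819 q [-1.02 -0.17  0.84  1.88  0.13  1.38 -0.39]
5 x [0.015, -0.002, 0.747, 0.003, 0.001, -0.004] tcp [0.453 0.008 0.284]
5 x [0.0, 0.0, 0.255, 0.0, 0.0, 0.0] tcp [0.453 0.008 0.233]
```

```bash
python3 -m inch '[[0.015,0,0.75,0,0,0],[0.015,0,0.75,0,0,0],[0.015,0,0.75,0,0,0],[0.015,0,0.75,0,0,0],[0.015,0,0.75,0,0,0]]' |head -2
python3 -m inch '[[0,0,0.25,0,0,0],[0,0,0.25,0,0,0],[0,0,0.25,0,0,0],[0,0,0.25,0,0,0],[0,0,0.25,0,0,0]]' |head -2
python3 -m inch '[[0,0,0,0,0,0],[0,0,0,0,0,0],[0,0,0,0,0,0],[0,0,0,0,0,0],[0,0,0,0,0,0]]' >/dev/null
python3 -c '
from h import *
gd();gp()'
```

```text
time: 18.83
ee_pos: [0.4534, 0.0078, 0.2824]
time: 19.25
ee_pos: [0.4541, 0.0082, 0.2338]
t 19.67 Gdock [-109.1   -0.6] z 70.2 head-dock 89.94 ztool dock [0.003 0.001] F dock [-0.5  0.4] -2.8 w 0.0234 gf 55.0
t 19.67 G [0.4542 0.0083 0.0702] head 80.2 z [ 0.003  0.001 -1.   ] F [-0.4  0.5 -2.8] w 0.0234 gf 54.98753816209501 q [-0.97  0.18  0.92  2.12 -0.19  0.91 -0.11]
```

```bash
python3 -m inch '[[-0.02,0.4,0,0,0,0],[0,0.65,0,0,0,0],[0,-0.6,0,0,0,0],[0,0,0,0,0,0],[0,0,0,0,0,0]]'
python3 -c '
from h import *
gd()
c=snap("scene");pickle.dump(c,open("t1.pkl","wb"))
w=snap("wrist");f=lambda a:cv2.cvtColor(a,cv2.COLOR_RGB2BGR)
cv2.imwrite("pics/t1.png",np.hstack([cv2.resize(f(w["pixels"]),(400,300)),cv2.resize(f(c["pixels"])[170:270,280:413],(400,300),interpolation=cv2.INTER_CUBIC)]))'
```

```text
time: 20.08
ee_pos: [0.4707, 0.0042, 0.2333]
eef_rot: [0.765, 0.644, -0.0, 0.0]
ft_force: [0.0, 1.0, -1.5]
width: 0.0232
grip_force: 55.0
t 20.08 Gdock [-92.  -2.] z 69.3 head-dock 89.93 ztool dock [ 0.001 -0.001] F dock [-0.1  0.9] -1.5 w 0.0232 gf 55.0
```

View pics/t1.png

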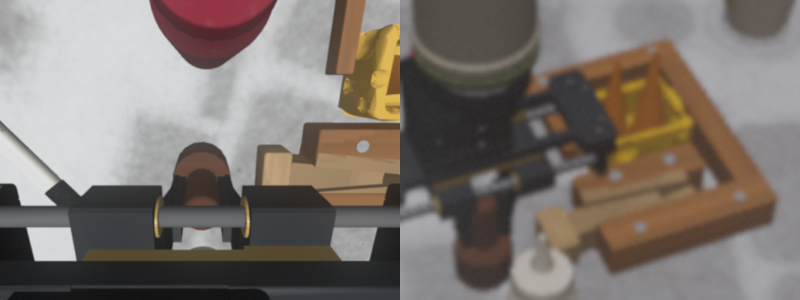

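The left half shows the mallet head clear of the wedge. The wedge head's top spans u≈264–292 near v≈165, and the cheek front is at u≈316. I'll read its position from the full-resolution columns.

```bash
python3 - <<'E'
from h import *
im=cv2.imread('pics/t1.png')
w=eyes.camera('wrist');pickle.dump(w,open('w1.pkl','wb'))
for x in (-.052,-.045,-.03,-.028,-.02): 
    pass
X=lambda u,v,z:(M.T@(ray(w,u,v,z)[:2]-t)*1e3).round(1)
print('head back',X(264*1.6,165*1.6,.03),'head front',X(292*1.6,165*1.6,.03),'cheek front',X(316*1.6,150*1.6,.034))
g=cv2.cvtColor(w['pixels'],cv2.COLOR_RGB2GRAY)
print(g[264,395:520:3])
E
```

```text
head back [-39.3   9.2] head front [-16.    9.2] cheek front [ 0.2 23.4]
[159 165 167 168 157  83  80  82  89 148 169 166 162 161 164 165 163 161
 160 156 157 159 161 153 141 142 141 141 142 141 141 141 139 137 133  96
 101 143 143 144 143 143]
```

```bash
cat >> h.py <<'E'
def head():
    w=eyes.camera('wrist');g=cv2.cvtColor(w['pixels'],cv2.COLOR_RGB2GRAY).astype(int)
    # head back top edge: walk rows where dock y ~ 9mm left of axis, z=.03
    xs=np.arange(-60,5,.25);p=[proj(w,[*D(x/1e3,.009),.03]) for x in xs]
    v=np.array([g[int(round(b)),int(round(a))] if 0<=a<639 and 0<=b<479 else 0 for a,b in p])
    d=np.diff(cv2.blur(v.astype(np.float32).reshape(1,-1),(5,1)).ravel())
    print('profile',[(float(xs[i]),int(v[i])) for i in range(0,len(xs),8)]);i=np.argsort(-np.convolve(np.diff(v),np.ones(4),'same'))[:1];print('head back x',xs[i])
    gd()
E
python3 -m inch '[[0,0.2,0,0,0,0],[0,0.55,0,0,0,0],[0,-0.6,0,0,0,0],[0,0,0,0,0,0],[0,0,0,0,0,0]]' |head -4
python3 -c '
from h import *
head()'
```

```text
time: 20.65
ee_pos: [0.4772, 0.0033, 0.2336]
eef_rot: [0.765, 0.644, 0.001, 0.001]
ft_force: [0.5, -0.6, -1.0]
profile [(-60.0, 165), (-58.0, 168), (-56.0, 165), (-54.0, 160), (-52.0, 160), (-50.0, 167), (-48.0, 167), (-46.0, 163), (-44.0, 163), (-42.0, 126), (-40.0, 79), (-38.0, 81), (-36.0, 94), (-34.0, 163), (-32.0, 168), (-30.0, 163), (-28.0, 163), (-26.0, 165), (-24.0, 165), (-22.0, 162), (-20.0, 158), (-18.0, 157), (-16.0, 161), (-14.0, 160), (-12.0, 141), (-10.0, 142), (-8.0, 142), (-6.0, 142), (-4.0, 143), (-2.0, 142), (0.0, 142), (2.0, 125), (4.0, 143)]
head back x [-35.5]
t 20.7 Gdock [-84.8  -1.3] z 70.0 head-dock 89.96 ztool dock [0.003 0.001] F dock [ 1.3 -0.8] -1.0 w 0.0231 gf 55.0
```

```bash
python3 -m inch '[[0,0.1,0,0,0,0],[0,0.62,0,0,0,0],[0,-0.6,0,0,0,0],[0,0,0,0,0,0],[0,0,0,0,0,0]]' |head -4
python3 -c '
from h import *
head()'
```

```text
time: 21.12
ee_pos: [0.482, 0.0025, 0.2336]
eef_rot: [0.765, 0.644, 0.001, 0.001]
ft_force: [0.1, -1.0, -2.6]
profile [(-60.0, 70), (-58.0, 161), (-56.0, 167), (-54.0, 162), (-52.0, 161), (-50.0, 167), (-48.0, 169), (-46.0, 167), (-44.0, 163), (-42.0, 163), (-40.0, 159), (-38.0, 160), (-36.0, 79), (-34.0, 79), (-32.0, 83), (-30.0, 138), (-28.0, 170), (-26.0, 166), (-24.0, 162), (-22.0, 166), (-20.0, 166), (-18.0, 164), (-16.0, 163), (-14.0, 158), (-12.0, 160), (-10.0, 162), (-8.0, 148), (-6.0, 144), (-4.0, 144), (-2.0, 144), (0.0, 143), (2.0, 140), (4.0, 144)]
head back x [-59.]
t 21.17 Gdock [-79.9  -1.2] z 70.1 head-dock 89.97 ztool dock [0.003 0.001] F dock [-0.4 -0. ] -1.5 w 0.0232 gf 55.0
```

```bash
python3 -m inch '[[0,0.1,0,0,0,0],[0,0.62,0,0,0,0],[0,-0.6,0,0,0,0],[0,0,0,0,0,0],[0,0,0,0,0,0]]' |head -4
python3 -c '
from h import *
head()'
```

```text
time: 21.58
ee_pos: [0.4868, 0.0018, 0.2338]
eef_rot: [0.765, 0.644, 0.001, 0.001]
ft_force: [-0.3, -0.0, -1.2]
profile [(-60.0, 88), (-58.0, 87), (-56.0, 78), (-54.0, 135), (-52.0, 162), (-50.0, 166), (-48.0, 170), (-46.0, 169), (-44.0, 164), (-42.0, 164), (-40.0, 161), (-38.0, 160), (-36.0, 163), (-34.0, 165), (-32.0, 125), (-30.0, 79), (-28.0, 83), (-26.0, 98), (-24.0, 167), (-22.0, 172), (-20.0, 165), (-18.0, 166), (-16.0, 168), (-14.0, 166), (-12.0, 164), (-10.0, 161), (-8.0, 160), (-6.0, 163), (-4.0, 164), (-2.0, 144), (0.0, 145), (2.0, 144), (4.0, 145)]
head back x [-54.25]
t 21.63 Gdock [-75.1  -1. ] z 70.2 head-dock 89.98 ztool dock [0.003 0.002] F dock [ 0.2 -0.1] -2.7 w 0.0236 gf 55.0
```

```bash
python3 -m inch '[[0,0.1,0,0,0,0],[0,0.58,0,0,0,0],[0,-0.6,0,0,0,0],[0,0,0,0,0,0],[0,0,0,0,0,0]]' |head -4
python3 -c '
from h import *
head()'
python3 -m inch '[[0,0.2,0,0,0,0],[0,0.45,0,0,0,0],[0,-0.6,0,0,0,0],[0,0,0,0,0,0],[0,0,0,0,0,0]]' |head -4
python3 -c '
from h import *
head()'
```

```text
time: 22.05
ee_pos: [0.4898, 0.0013, 0.2338]
eef_rot: [0.765, 0.644, 0.001, 0.0]
ft_force: [0.0, 0.9, -1.6]
profile [(-60.0, 87), (-58.0, 89), (-56.0, 89), (-54.0, 86), (-52.0, 71), (-50.0, 166), (-48.0, 170), (-46.0, 171), (-44.0, 167), (-42.0, 166), (-40.0, 163), (-38.0, 161), (-36.0, 165), (-34.0, 166), (-32.0, 167), (-30.0, 150), (-28.0, 79), (-26.0, 83), (-24.0, 102), (-22.0, 162), (-20.0, 172), (-18.0, 167), (-16.0, 166), (-14.0, 169), (-12.0, 168), (-10.0, 165), (-8.0, 163), (-6.0, 161), (-4.0, 164), (-2.0, 166), (0.0, 144), (2.0, 145), (4.0, 147)]
head back x [-51.5]
t 22.1 Gdock [-72.  -1.] z 70.2 head-dock 89.98 ztool dock [0.003 0.002] F dock [0.9 1.2] -2.1 w 0.0233 gf 55.0
time: 22.52
ee_pos: [0.4919, 0.001, 0.2339]
eef_rot: [0.765, 0.644, 0.001, 0.0]
ft_force: [1.1, 0.3, -1.5]
profile [(-60.0, 89), (-58.0, 89), (-56.0, 89), (-54.0, 89), (-52.0, 87), (-50.0, 75), (-48.0, 170), (-46.0, 172), (-44.0, 167), (-42.0, 166), (-40.0, 166), (-38.0, 161), (-36.0, 164), (-34.0, 167), (-32.0, 168), (-30.0, 153), (-28.0, 82), (-26.0, 83), (-24.0, 93), (-22.0, 167), (-20.0, 173), (-18.0, 167), (-16.0, 167), (-14.0, 170), (-12.0, 169), (-10.0, 167), (-8.0, 164), (-6.0, 162), (-4.0, 165), (-2.0, 167), (0.0, 147), (2.0, 147), (4.0, 147)]
head back x [-49.75]
t 22.57 Gdock [-69.8  -1.1] z 70.2 head-dock 89.98 ztool dock [0.003 0.002] F dock [ 0.7 -0.5] -1.2 w 0.0235 gf 54.7
```

```bash
python3 -m inch '[[0,0.1,0,0,0,0],[0,0.55,0,0,0,0],[0,-0.6,0,0,0,0],[0,-0.2,0,0,0,0],[0,0,0,0,0,0]]' |head -4
python3 -c '
from h import *
head()
c=snap("scene");w=snap("wrist");f=lambda a:cv2.cvtColor(a,cv2.COLOR_RGB2BGR)
cv2.imwrite("pics/t2.png",np.hstack([cv2.resize(f(w["pixels"])[170:320,360:560],(400,300),interpolation=cv2.INTER_CUBIC),cv2.resize(f(c["pixels"])[170:270,280:413],(400,300),interpolation=cv2.INTER_CUBIC)]))'
```

```text
time: 22.98
ee_pos: [0.485, 0.0019, 0.2335]
eef_rot: [0.765, 0.644, 0.001, 0.0]
ft_force: [0.1, 0.0, -1.4]
profile [(-60.0, 87), (-58.0, 78), (-56.0, 159), (-54.0, 164), (-52.0, 161), (-50.0, 165), (-48.0, 169), (-46.0, 168), (-44.0, 165), (-42.0, 164), (-40.0, 160), (-38.0, 159), (-36.0, 163), (-34.0, 164), (-32.0, 165), (-30.0, 114), (-28.0, 79), (-26.0, 83), (-24.0, 90), (-22.0, 159), (-20.0, 170), (-18.0, 166), (-16.0, 164), (-14.0, 167), (-12.0, 165), (-10.0, 164), (-8.0, 162), (-6.0, 159), (-4.0, 161), (-2.0, 164), (0.0, 143), (2.0, 145), (4.0, 144)]
head back x [-56.5]
t 23.03 Gdock [-76.5  -1. ] z 70.1 head-dock 89.98 ztool dock [0.003 0.002] F dock [0.4 0.2] -1.3 w 0.0232 gf 54.7
```

View pics/t2.png

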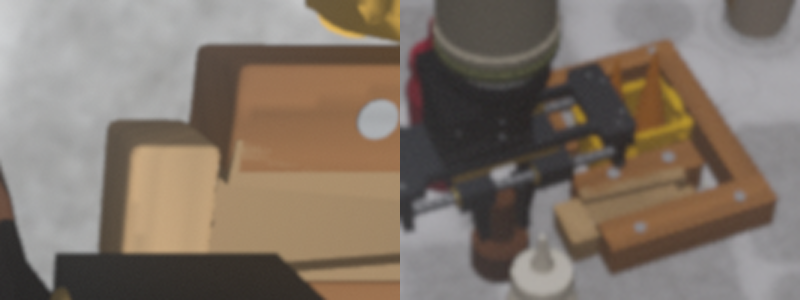

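The wedge head now sits flush against the dock front, and the last two taps did not move it. Next I'll back off and set the mallet down.

```bash
python3 -m inch '[[0,-0.35,0,0,0,0],[0,-0.35,0,0,0,0],[0,0,0.03,0,0,0],[0,0,0.03,0,0,0],[0,0,0,0,0,0]]' >/dev/null
python3 -c 'from h import *;gd()'
python3 -m inch '[[0,0,0.015,0,0,0],[0,0,0.015,0,0,0],[0,0,0.015,0,0,0],[0,0,0,0,0,0],[0,0,0,0,0,0]]' >/dev/null
python3 -c 'from h import *;gd();gp()'
```

```text
t 23.55 Gdock [-103.7   -1.1] z 67.6 head-dock 89.98 ztool dock [0.003 0.001] F dock [-0.9 -0.1] -1.5 w 0.0234 gf 54.7
t 23.97 Gdock [-103.4   -1. ] z 66.9 head-dock 89.93 ztool dock [0.002 0.002] F dock [-9.3 -0. ] 27.1 w 0.0232 gf 54.9
t 23.97 G [0.4598 0.007  0.0669] head 80.2 z [ 0.003  0.001 -1.   ] F [-9.2  1.5 27.1] w 0.0232 gf 54.87600619235703 q [-0.98  0.22  0.96  2.11 -0.23  0.91 -0.07]
```

```bash
python3 -m inch '[[0,0,-0.015,0,0,0],[0,0,-0.01,0,0,0],[0,0,0,0,0,0],[0,0,0,0,0,0],[0,0,0,0,0,0]]' - 8 |tail -3
python3 -m inch '[[0,0,0,0,0,0],[0,0,0,0,0,0],[0,0,0,0,0,0],[0,0,0,0,0,0],[0,0,0,0,0,0]]' - 3|tail -3
python3 -m inch '[[0,0,0,0,0,0],[0,0,0,0,0,0],[0,0,0,0,0,0],[0,0,0,0,0,0],[0,0,0,0,0,0]]' 0.6|tail -3
python3 -c 'from h import *;gd()'
python3 -m inch '[[0,0,-0.1,0,0,0],[0,0,-0.4,0,0,0],[0,0,-0.9,0,0,0],[0,0,-0.9,0,0,0],[0,0,-0.9,0,0,0]]' |tail -3
python3 -m inch '[[0,0,-0.9,0,0,0],[-0.5,0,-0.5,0,0,0],[-0.5,0,0,0,0,0],[-0.5,0,0,0,0,0],[-0.5,0,0,0,0,0]]' |tail -3
python3 -m inch '[[-0.5,0,0,0,0,0],[-0.5,0,0,0,0,0],[-0.5,0,0,0,0,0],[0,0,0,0,0,0],[0,0,0,0,0,0]]' |head -2
python3 - <<'E'
from h import *
w=snap('wrist');c=snap('scene');f=lambda a:cv2.cvtColor(a,cv2.COLOR_RGB2BGR)
cv2.imwrite("pics/end.png",np.hstack([cv2.resize(f(w["pixels"]),(400,300)),cv2.resize(f(c["pixels"])[160:310,200:400],(400,300),interpolation=cv2.INTER_CUBIC)]))
E
```

```text
ft_force: [-0.3, 1.6, 2.9]
width: 0.024
grip_force: 8.0
ft_force: [0.6, 1.8, 2.8]
width: 0.0242
grip_force: 3.0
ft_force: [0.1, 0.2, 0.5]
width: 0.0497
grip_force: 0.0
t 25.22 Gdock [-104.9   -1.9] z 66.2 head-dock 89.93 ztool dock [ 0.001 -0.   ] F dock [0.  0.2] 0.5 w 0.0497 gf 0.0
ft_force: [0.2, 1.6, -0.6]
width: 0.0691
grip_force: 0.0
ft_force: [-0.6, -0.2, 0.2]
width: 0.0697
grip_force: 0.0
time: 26.47
ee_pos: [0.4337, -0.1324, 0.4145]
```

View pics/end.png

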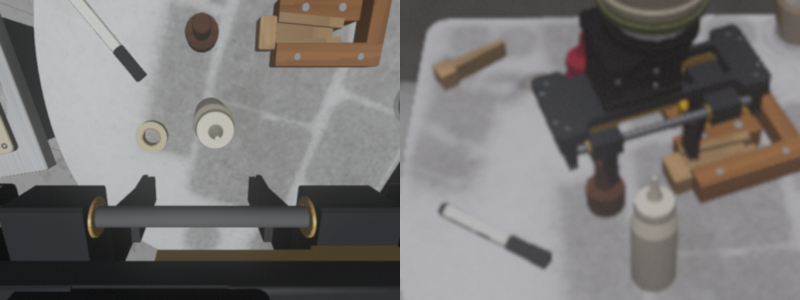

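The mallet stands upright at (202,32) in the left half. The wedge head is against the dock, and the milk bottle and slim wedge are in place. The berry bottle is only partly visible behind the gripper, which is clear of everything.

```bash
python3 -c 'from h import *;print(job.close_job())'
```

```text
the job is handed in; nothing more can be done
None
```

The broad wedge was set loosely by hand and driven in with seven mallet taps until its head sat against the dock (the last two taps moved it no further); the mallet stands upright and released, the slim wedge and bottles were not touched, and the job is handed in at about 26.5 s, verdict not shown.

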